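Load the chute lamp's batteries and hold its sprung cover down over the hidden pin

ROBOT

A 6-joint arm with a two-finger parallel gripper is mounted at the origin on the work surface. World frame = base frame: x ahead of the robot, y to its left, z up, the work surface at z = 0. Lengths are in m, angles in rad, forces in N, time in s.
With the tool pointing down it reaches from about 0.375 to 0.9 m from the base axis. Payload 3.1 kg.
Tool frame: the origin (TCP) lies between the finger pads; the fingertips stand 8 mm ahead of it and the grasp point (between the pads) lies 11 mm behind it; z points along the fingers, y is the line along which they close (so a half turn about z gives the same grasp; the last joint's range is limited). The gripper opens to 85 mm and grips with 20 to 120 N. Pads are 22 mm wide; open, the fingers measure 114 mm over their backs; the gripper's body (76 mm by 85 mm) begins 54 mm behind the grasp point. The pads swing forward as they close: fully open they stand 13 mm farther back than shut.
Start: joints at [-1.482, 0.527, 1.433, -0, 1.181, -0.178], TCP at [0.165, -0.603, 0.239] pointing down, gripper open.
Joint ranges: [-3.08, 3.08], [-0.75, 2.2], [0.22, 2.44], [-1.43, 4.57], [0, 2.65], [-2.85, 2.85]. Speed limits (rad/s): [2.79, 2.79, 3.14, 3.14, 3.14, 3.14].

INTERFACE

Orientations are given as a rotation vector (axis times angle).
In Python, from workcell import arm, eyes, order gives the robot as it stands.
- The arm moves only by the shell command python3 -m jog 'ROWS'. ROWS is JSON, a list of rows, each an object with "rotation": the turn, a rotation vector about the world's x, y, z in rad, a list of three; "xyz": the shift along the world's x, y, z in mm, a list of three; "fingers": the closure, from 0 (fully open) to 1 (shut). A call has 1 to 10 rows; each row shifts and turns the commanded pose from where the row before left it; what a row does not reach is not made up. A row lasts 1/10 s, in which the tool goes at most 50 mm and 8.59 degrees, less where a joint would pass 70% of its speed; a pose out of reach is approached as far as the arm can. A call is refused whole if a number of a shift passes 50 or a number of a turn 0.15, either way. A call with a gripper value outside its range is refused whole. The fingers move at their own pace and stop on an object; the grip force is fixed at half the most. Time passes only in rows, so rows that do not move let the fingers close. It gives the time, the measured TCP pose, the force, the opening and the grip force at its end, in the units of the state.
- arm.observe(): the state, without advancing time (a new reading comes with each control period).
- eyes.camera(name): name is "scene" or "top" or "wrist"; returns the picture (480x640x3 uint8, blue, green, red); there is no depth.
- eyes.calibration(name): a dict with "fx", "fy", "cx", "cy" (pixels), "position" and "attitude" of the camera in the world. Camera axes: x right, y down, z forward; pixel columns grow to the right and rows downward; lengths in m; the calibration is good to about 2 mm. A picture is of the moment at which its call begins: read the wrist's pose just before it. calibration takes no time and is no camera call; for the wrist camera it gives the pose at the moment of the call.
- order.close_job(): hands the job in; it is judged then, once.
The state is a dict: "clock": time; "joint_positions": joint angles; "joint_velocities": joint speeds; "effort": joint torques, N m; "eef_pos": TCP position; "tcp_rot": TCP orientation; "wrist_force": force on the tool from outside, world axes, zero at the start; "moment": the same for the moment, N m; "width": finger opening in m; "grip_force": force on a finger pad.
Only numpy, scipy, OpenCV 4.12 (cv2) and the standard library are available. Lean on these libraries where they do the work, as an engineer would, in place of code of your own. Each camera call takes 0.05 s, during which the arm holds its last target. There are 200 camera calls.

TASK

Stand the three stubby batteries in the cups of the blue lamp base, one per cup and button end up, then set the red cover over the base and slide it along the slot as needed until it drops over the locating pin hidden beneath it. Press the cover down level against its three springs, fully home, and finish while still holding it pressed down so that I can fit the screw: do not let go. Leave the cans, jar, scoop and screwdriver where they are.

Things in the scene. Friction and masses are not known exactly. Their poses are not given: they have to be found in the camera images.
- base: Blue round lamp base fixed to the bench: disc 128 mm across, 6 mm thick, origin at the centre of its underside on the bench, z up. Three white cups (30 mm outside, 24 mm bore, rims 24 mm above the bench) on radius 42 mm at +60, 180 and -60 degrees from its x axis; a brass locating pin in a slot in the middle; three yellow sprung posts between the cups.
- slot (a point): Middle of the black slot, at the base's centre, 6 mm above the bench; it runs along the y axis (base's axes). The fixed brass pin, 12 mm in diameter, stands in it at x = 0, anywhere from y = -8 to +8 mm (not reported). Its last 8 mm taper to a tip 5 mm across, 66 mm above the bench. Lower a battery with the fingers closing across the line from cup to centre, or one strikes the pin.
- well1 (a point): Centre of the floor of the cup at +60 degrees on the base, 6 mm above the bench; cup bore 24 mm across, 18 mm deep. Axes as the base's.
- well2 (a point): The same for the cup at 180 degrees.
- well3 (a point): The same for the cup at -60 degrees.
- seat (a joint): How far the three yellow posts (10 mm across, on radius 52 mm at 0, +120 and -120 degrees on the base; they move together) are pressed down, m: 0 free (tops 53 mm above the bench), 0.007 fully down (46 mm). They start to move at 4.5 N in all, and need 15 N in all to be fully down; the cover's weight (about 2.5 N) counts but does not move them.
- battery1: Stubby battery, 17 mm in diameter, 34 mm tall, orange with a black upper third and a 2 mm steel button on top, standing upright on the bench; 18 g. Origin at the centre of its lower end, z up towards the button. All three are alike; any may go in any cup, where it stands 16 mm out of the rim.
- battery2: As battery1.
- battery3: As battery1.
- cover: Red round cover lying flat, right way up: disc 124 mm across, 6 mm thick, black round knob 36 mm across in the middle, top 32 mm above the underside; about 0.25 kg. Origin at the centre of the underside, z up. Blind bore 14.4 mm across, 23 mm deep, open only below, on the axis. Underside above the bench: 66 mm riding on the pin's tip, 53 mm dropped on, 46 mm pressed home. Any yaw will do.
- can1: Empty silver drinks can, 66 mm across, 115 mm tall, standing; origin at the centre of its underside. Leave alone.
- can2: As can1.
- flat_can: Flattened green can, 70 mm across, 16 mm high, lying; origin under its centre. Leave alone.
- jar: Clear glass jar with a screw lid, 76 mm across, 120 mm tall, standing; origin under its centre. Leave alone.
- scoop: Blue plastic scoop: open box 100 x 70 x 35 mm with a flat handle towards its -x, 155 mm behind the box centre at most; origin under the box's centre. Leave alone.
- screwdriver: Screwdriver lying on the bench along its x axis; origin under its middle. Leave alone.

How it is judged:
By the outcome, as a careful person would: the job done as asked, in the order asked, and still so for the second after the job is handed in, while the arm keeps its last pose, push and grip.
It also fails if it takes over 72 s, if anything falls off the work surface, if the arm or the gripper's body presses on something with over 40 N, if the wrist force passes 120 N, or if a joint passes its speed limit or range.

## Working session

There is one attempt and no reset: what is moved stays moved. The work goes in short steps, Python scripts to look and compute and a shell command to move; the robot and the scene stay as the last step left them, time stands still between calls to the robot, and variables do not carry over. Pictures are saved under pics/ and viewed, at most 10 in all, crops included, and the job is handed in when it is done.

```bash
ls; mkdir -p pics
python3 - <<'E'
from workcell import arm,eyes
import cv2,numpy as np
s=arm.observe();print(s['clock'],s['eef_pos'],s['tcp_rot'],s['width'],s['wrist_force'])
for n in('top','scene','wrist'):
    c=eyes.calibration(n);print(n,c)
    cv2.imwrite(f'pics/{n}0.png',eyes.camera(n))
E
```

```text
pics
0.0 [ 0.16474183 -0.60216541  0.23832491] [-3.11150581e+00 -4.17572944e-01 -1.68078361e-04] 0.08546708162140083 [0.57700123 0.2709583  0.23269418]
top {'fx': 489.36493632512565, 'fy': 489.36493632512565, 'cx': 310.4416063427358, 'cy': 243.5793773134294, 'position': array([0.4171665 , 0.01056807, 1.24706836]), 'attitude': array([-2.19969567,  2.15721407, -0.08575186])}
scene {'fx': 455.5198379250897, 'fy': 455.5198379250897, 'cx': 323.1369812755633, 'cy': 234.81022219943506, 'position': array([ 0.97279762, -0.67927477,  0.78357575]), 'attitude': array([-2.20928919, -0.69396907,  0.28420768])}
wrist {'fx': 362.68011674396104, 'fy': 362.68011674396104, 'cx': 324.516617048407, 'cy': 242.2424015403466, 'position': array([ 0.24273315, -0.58110296,  0.37282159]), 'attitude': array([ 2.28778555, -1.74552302, -0.28006217])}
```

View pics/top0.png

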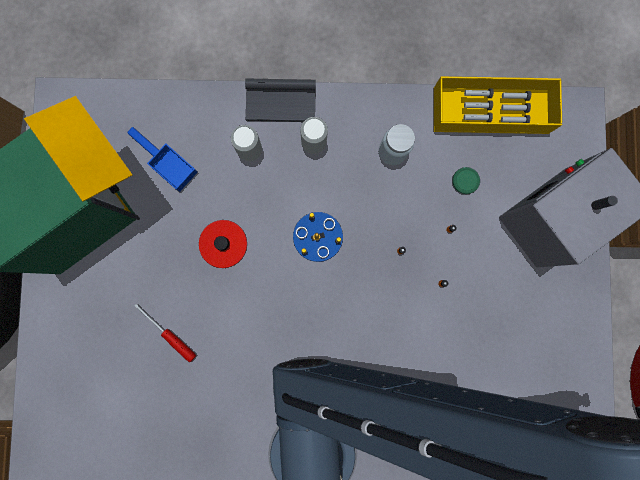

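View pics/scene0.png

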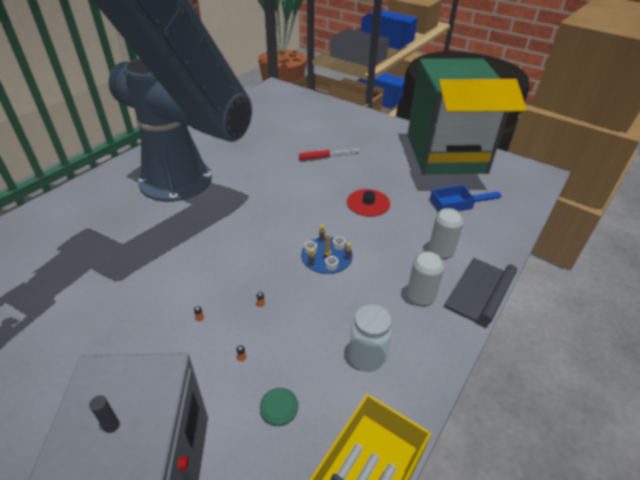

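The top view shows the base at (318,237), the cover at (223,244) and the batteries near (402,251), (451,229) and (443,284). In the scene view the base is at (327,255). All of them are clear of obstacles.

```bash
cat > h.py <<'E'
from workcell import arm,eyes
import cv2,numpy as np
from scipy.spatial.transform import Rotation as R
def ray(c,p):
    d=np.array([(p[0]-c['cx'])/c['fx'],(p[1]-c['cy'])/c['fy'],1.])
    return c['position'],R.from_rotvec(c['attitude']).apply(d)
def plane(c,p,z):
    o,d=ray(c,p); return o+d*(z-o[2])/d[2]
def two(c1,p1,c2,p2):
    o1,d1=ray(c1,p1);o2,d2=ray(c2,p2)
    t=np.linalg.lstsq(np.c_[d1,-d2],o2-o1,rcond=None)[0]
    a,b=o1+t[0]*d1,o2+t[1]*d2; return (a+b)/2,np.linalg.norm(a-b)
def proj(c,X):
    q=R.from_rotvec(c['attitude']).inv().apply(np.asarray(X)-c['position'])
    return np.array([c['fx']*q[0]/q[2]+c['cx'],c['fy']*q[1]/q[2]+c['cy']])
def blobs(im,lo,hi,amin=5):
    m=cv2.inRange(cv2.cvtColor(im,cv2.COLOR_BGR2HSV),np.array(lo),np.array(hi))
    n,_,st,ce=cv2.connectedComponentsWithStats(m)
    return m,[(st[i,4],ce[i].round(1),st[i,:4]) for i in range(1,n) if st[i,4]>=amin]
def yaw():
    x=R.from_rotvec(arm.observe()['tcp_rot']).as_matrix()
    return np.degrees(np.arctan2(x[1,1],x[0,1])),x[:,2]
E
python3 - <<'E'
from h import *
np.set_printoptions(precision=4,suppress=True)
im=cv2.imread('pics/top0.png');c=eyes.calibration('top')
print('yaw',yaw())
m,b=blobs(im,(100,150,60),(125,255,255),200)
for x in b:
    if 280<x[1][0]<350 and 200<x[1][1]<270:
        sub=np.zeros_like(m);sub[200:270,280:350]=m[200:270,280:350]
        h=cv2.convexHull(cv2.findNonZero(sub));e=cv2.fitEllipse(h);print('base',e,plane(c,e[0],.006))
m,b=blobs(im,(0,200,60),(6,255,255),300)
m2=np.zeros_like(m);m2[215:272,190:255]=m[215:272,190:255]
e=cv2.fitEllipse(cv2.convexHull(cv2.findNonZero(m2)));print('cover',e,plane(c,e[0],.006))
# white cups, yellow posts near base
for nm,lo,hi,z in(('cup',(0,0,190),(179,50,255),.024),('post',(18,140,120),(35,255,255),.053),):
    for x in blobs(im,lo,hi,4)[1]:
        if 290<x[1][0]<346 and 210<x[1][1]<265: print(nm,x[0],x[1],plane(c,x[1],z))
for x in blobs(im,(0,100,40),(18,255,255),3)[1]:
    if 390<x[1][0]<470 and 210<x[1][1]<300: print('orange',x[0],x[1],plane(c,x[1],.02))
for x in blobs(im,(0,0,0),(179,255,75),6)[1]:
    if 390<x[1][0]<470 and 210<x[1][1]<300: print('black',x[0],x[1],plane(c,x[1],.034))
cr=[im[205:270,285:350],im[220:265,390:435]]
cv2.imwrite('pics/crop1.png',np.hstack([cv2.resize(x,(400,400),interpolation=cv2.INTER_CUBIC) for x in cr]))
E
```

```text
yaw (np.float64(-74.71456876810839), array([-0.0001,  0.0017, -1.    ]))
base ((317.50994873046875, 236.44281005859375), (49.029075622558594, 49.39643859863281), 85.68265533447266) [ 0.5369 -0.0027  0.006 ]
cover ((222.3590850830078, 243.6883544921875), (47.03709030151367, 47.644920349121094), 46.95195770263672) [0.5137 0.2391 0.006 ]
cup 11 [328.1 219.2] [ 0.5793 -0.0284  0.024 ]
cup 6 [333.7 224.5] [ 0.5662 -0.0427  0.024 ]
cup 15 [300.3 228.8] [0.5537 0.0411 0.024 ]
cup 7 [328.  227.9] [ 0.5573 -0.0285  0.024 ]
cup 7 [300.  236.6] [0.534  0.0414 0.024 ]
cup 11 [322.1 247.3] [ 0.5081 -0.0145  0.024 ]
cup 6 [327.7 252.5] [ 0.4953 -0.0288  0.024 ]
cup 6 [319.7 255.2] [ 0.4882 -0.0089  0.024 ]
post 14 [311.3 214.5] [0.5863 0.014  0.053 ]
post 6 [316.5 234. ] [0.5384 0.0004 0.053 ]
post 8 [313.6 237. ] [0.5309 0.0073 0.053 ]
post 13 [338.5 238.8] [ 0.5276 -0.0537  0.053 ]
post 13 [303.3 250.1] [0.4982 0.0319 0.053 ]
orange 19 [448.4 229.5] [ 0.5596 -0.3321  0.02  ]
orange 13 [398.8 251.4] [ 0.5018 -0.2074  0.02  ]
orange 17 [440.2 283.2] [ 0.4242 -0.3112  0.02  ]
black 32 [451.8 228.1] [ 0.5616 -0.3366  0.034 ]
black 44 [401.5 251. ] [ 0.502  -0.2116  0.034 ]
black 38 [443.7 283.2] [ 0.4243 -0.3161  0.034 ]
```

View pics/crop1.png

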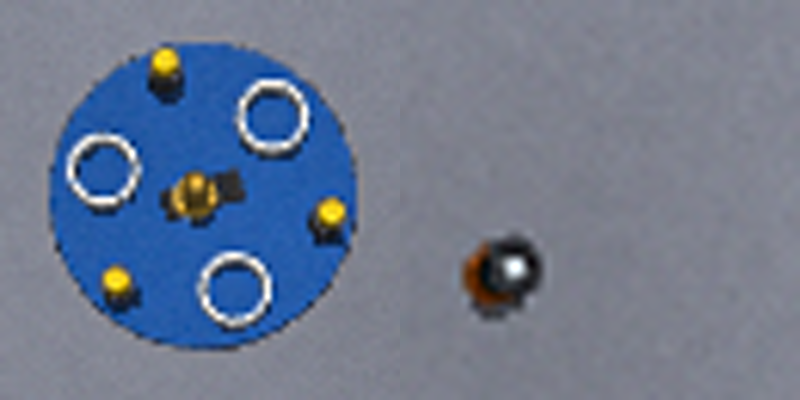

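Run:
```python
from h import *
np.set_printoptions(precision=4,suppress=True)
c=eyes.calibration('top')
cups=[plane(c,(285+a/6.154,205+b/6.154),.024) for a,b in((103,170),(273,117),(235,290))]
posts=[plane(c,(285+a/6.154,205+b/6.154),.053) for a,b in((165,62),(330,212),(117,280))]
print('cups',cups,np.mean(cups,0));print('posts',posts,np.mean(posts,0))
print('slot ends',plane(c,(285+162/6.154,205+203/6.154),.006),plane(c,(285+242/6.154,205+184/6.154),.006))
print('pintip',plane(c,(285+197/6.154,205+180/6.154),.066))
s=arm.observe();w=eyes.calibration('wrist');T=R.from_rotvec(s['tcp_rot'])
print('T',T.as_matrix());print('cam in tcp',T.inv().apply(w['position']-s['eef_pos']), T.inv().apply(R.from_rotvec(w['attitude']).as_matrix()[:,2]))
print('tcp px',proj(w,s['eef_pos']),'below',proj(w,s['eef_pos']+[0,0,-.2]))
```

```text
cups [array([0.5441, 0.0373, 0.024 ]), array([ 0.5672, -0.0318,  0.024 ]), array([ 0.496 , -0.0175,  0.024 ])] [ 0.5358 -0.004   0.024 ]
posts [array([0.5849, 0.0128, 0.053 ]), array([ 0.526 , -0.0541,  0.053 ]), array([0.4972, 0.0301, 0.053 ])] [ 0.5361 -0.0037  0.053 ]
slot ends [0.5327 0.013  0.006 ] [ 0.5412 -0.02    0.006 ]
pintip [ 0.5365 -0.0008  0.066 ]
T [[ 0.9646  0.2636 -0.0001]
 [ 0.2636 -0.9646  0.0017]
 [ 0.0003 -0.0017 -1.    ]]
cam in tcp [ 0.0808 -0.0001 -0.1344] [-0.3115  0.0007  0.9502]
tcp px [324.489  325.1934] below [324.7273 213.3899]
```

```bash
python3 -m jog '[{"xyz":[31,36,0],"rotation":[0,0,0.06],"fingers":0},{"xyz":[31,36,0],"rotation":[0,0,0],"fingers":0},{"xyz":[31,36,0],"rotation":[0,0,0],"fingers":0},{"xyz":[31,36,0],"rotation":[0,0,0],"fingers":0},{"xyz":[31,36,0],"rotation":[0,0,0],"fingers":0},{"xyz":[31,36,0],"rotation":[0,0,0],"fingers":0},{"xyz":[31,36,0],"rotation":[0,0,0],"fingers":0},{"xyz":[31,36,0],"rotation":[0,0,0],"fingers":0},{"xyz":[15,20,0],"rotation":[0,0,0],"fingers":0},{"xyz":[0,0,0],"rotation":[0,0,0],"fingers":0}]'
cat > look.py <<'E'
import sys
from h import *
np.set_printoptions(precision=4,suppress=True)
s=arm.observe();w=eyes.calibration('wrist');im=eyes.camera('wrist')
cv2.imwrite(sys.argv[1],im);np.save('w.npy',w,allow_pickle=True)
print(s['clock'],'tcp',s['eef_pos'],'yaw',yaw(),s['width'])
h=cv2.cvtColor(im,cv2.COLOR_BGR2HSV)
for a,ce,bb in blobs(im,(3,130,50),(16,255,255),40)[1]: print('orange',a,ce,bb,plane(w,ce,.013))
for a,ce,bb in blobs(im,(0,0,0),(179,255,60),60)[1]: print('dark',a,ce,bb,plane(w,ce,.030))
E
python3 look.py pics/w1.png
```

```text
clock: 1.15
eef_pos: [0.4291, -0.2916, 0.2391]
tcp_rot: [-3.097, -0.518, 0.0]
wrist_force: [0.4, -0.1, 0.2]
width: 0.0854
grip_force: 0.0
1.15 tcp [ 0.4291 -0.2916  0.2391] yaw (np.float64(-71.07048002310347), array([-0.0006,  0.0003, -1.    ])) 0.08540707901977752
orange 107 [416.2  88.3] [412  77  12  20] [ 0.5619 -0.3347  0.013 ]
orange 50 [281.3 104.2] [276  95   9  17] [ 0.5085 -0.2216  0.013 ]
orange 84 [348.4 211.1] [342 207  16  12] [ 0.4333 -0.3158  0.013 ]
dark 373 [105.1  12.3] [91  0 26 24] [ 0.5289 -0.0655  0.03  ]
dark 251 [ 6.5 13.2] [ 0  2 16 21] [0.5017 0.0115 0.03  ]
dark 131 [349.7 221.6] [343 213  17  17] [ 0.4272 -0.3182  0.03  ]
dark 51437 [321.1 428. ] [  0 311 640 169] [ 0.1765 -0.3743  0.03  ]
dark 60 [ 30.  381.9] [ 17 377  26  12] [ 0.1308 -0.0387  0.03  ]
```

View pics/w1.png

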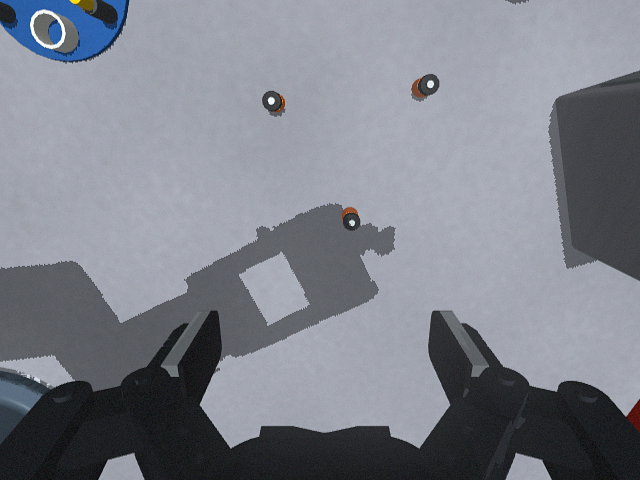

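The three buttons show at about (271,101), (430,84) and (351,222). The base is at upper left. The nearest battery is just ahead of the fingers.

```bash
cat >> h.py <<'E'
def buttons(im,w,z=.036):
    out=[]
    for a,ce,bb in blobs(im,(0,0,170),(179,60,255),6)[1]:
        if a>400: continue
        r=int(2.2*max(bb[2],bb[3])/2+2); x,y=ce.astype(int)
        if x<r or y<r or x>=640-r or y>=480-r: continue
        th=np.linspace(0,6.28,16); g=im[(y+r*.75*np.sin(th)).astype(int),(x+r*.75*np.cos(th)).astype(int)].max(1)
        if np.mean(g<80)>.7: out.append((a,ce,plane(w,ce,z)))
    return out
E
python3 - <<'E'
from h import *
np.set_printoptions(precision=4,suppress=True)
w=np.load('w.npy',allow_pickle=True).item();im=cv2.imread('pics/w1.png')
for b in buttons(im,w): print(b)
for p in((271,101),(430,84),(351.5,222.5)):print(p,plane(w,p,.036))
E
```

```text
(np.int32(40), array([430.1,  83.8]), array([ 0.5655, -0.3402,  0.036 ]))
(np.int32(40), array([271. , 100.4]), array([ 0.5083, -0.2151,  0.036 ]))
(np.int32(25), array([351.7, 222.4]), array([ 0.4285, -0.3194,  0.036 ]))
(271, 101) [ 0.5079 -0.2152  0.036 ]
(430, 84) [ 0.5653 -0.3401  0.036 ]
(351.5, 222.5) [ 0.4283 -0.3192  0.036 ]
```

```bash
python3 -m jog '[{"xyz":[0,-9,-45],"rotation":[0,0,0],"fingers":0.3},{"xyz":[0,-9,-45],"rotation":[0,0,0],"fingers":0.4},{"xyz":[0,-9,-45],"rotation":[0,0,0],"fingers":0.4},{"xyz":[0,0,0],"rotation":[0,0,0],"fingers":0.4},{"xyz":[0,0,0],"rotation":[0,0,0],"fingers":0.4}]'
cat >> look.py <<'E'
for b in buttons(im,w): print('button',b[0],b[1],b[2],'from tcp mm',(b[2]-s['eef_pos'])*1000)
E
python3 look.py pics/w2.png
```

```text
clock: 1.7
eef_pos: [0.4268, -0.3224, 0.1038]
tcp_rot: [-3.098, -0.508, 0.002]
wrist_force: [0.6, -1.1, 0.5]
width: 0.0514
grip_force: 0.0
1.7 tcp [ 0.4268 -0.3224  0.1038] yaw (np.float64(-71.34448300147444), array([ 0.001 , -0.0013, -1.    ])) 0.05136842620140985
orange 388 [425.6  44.9] [416  23  30  35] [ 0.5604 -0.3364  0.013 ]
orange 416 [201.1  70.4] [184  49  28  36] [ 0.508  -0.2213  0.013 ]
orange 250 [321.2 239.8] [308 233  26  19] [ 0.4343 -0.3175  0.013 ]
dark 259 [439.   34.2] [427  11  37  39] [ 0.5627 -0.3379  0.03  ]
dark 817 [179.9  61.5] [161  43  38  37] [ 0.5083 -0.2156  0.03  ]
dark 528 [320.6 256.6] [308 243  27  29] [ 0.4292 -0.319   0.03  ]
dark 50466 [321.7 422.7] [  2 299 638 181] [ 0.308  -0.3603  0.03  ]
button 133 [448.8  27.2] [ 0.5653 -0.34    0.036 ] from tcp mm [138.5099 -17.6362 -67.8391]
button 116 [175.   59.3] [ 0.5084 -0.2154  0.036 ] from tcp mm [ 81.5233 106.9648 -67.8391]
button 33 [520.  430.4] [ 0.3521 -0.4933  0.036 ] from tcp mm [ -74.6969 -170.9574  -67.8391]
```

View pics/w2.png

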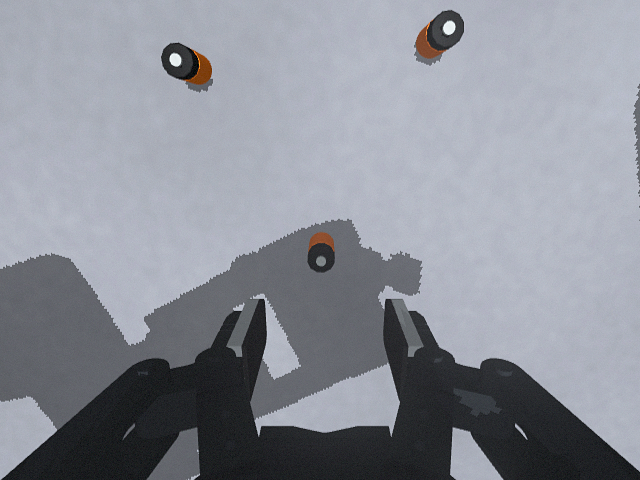

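```bash
python3 -m jog '[{"xyz":[1.6,3.1,-30],"rotation":[0,0,0],"fingers":0.4},{"xyz":[0,0,-30],"rotation":[0,0,0],"fingers":0.4},{"xyz":[0,0,-18],"rotation":[0,0,0],"fingers":0.4},{"xyz":[0,0,0],"rotation":[0,0,0],"fingers":0.4}]'; python3 -m jog '[{"xyz":[0,0,0],"rotation":[0,0,0],"fingers":0.65},{"xyz":[0,0,0],"rotation":[0,0,0],"fingers":0.85},{"xyz":[0,0,0],"rotation":[0,0,0],"fingers":1},{"xyz":[0,0,0],"rotation":[0,0,0],"fingers":1},{"xyz":[0,0,0],"rotation":[0,0,0],"fingers":1},{"xyz":[0,0,0],"rotation":[0,0,0],"fingers":1}]'
```

```text
clock: 2.15
eef_pos: [0.4299, -0.3192, 0.0277]
tcp_rot: [3.098, 0.511, 0.001]
wrist_force: [0.5, 0.1, -0.0]
width: 0.0508
grip_force: 0.0
clock: 2.75
eef_pos: [0.4305, -0.3198, 0.0286]
tcp_rot: [3.096, 0.511, 0.004]
wrist_force: [-0.6, 1.2, 8.1]
width: 0.0141
grip_force: 58.5
```

```bash
python3 -m jog '[{"xyz":[0,0,30],"rotation":[0,0,0],"fingers":1},{"xyz":[0,0,45],"rotation":[0,0,0],"fingers":1},{"xyz":[7,33,30],"rotation":[0,0,0],"fingers":1},{"xyz":[9,43,0],"rotation":[0,0,0],"fingers":1},{"xyz":[9,43,0],"rotation":[0,0,0],"fingers":1},{"xyz":[9,43,0],"rotation":[0,0,0],"fingers":1},{"xyz":[9,43,0],"rotation":[0,0,0],"fingers":1},{"xyz":[9,43,0],"rotation":[0,0,0],"fingers":1},{"xyz":[8,41,0],"rotation":[0,0,0],"fingers":1},{"xyz":[0,0,0],"rotation":[0,0,0],"fingers":1}]'; python3 look.py pics/w3.png|head -1
```

```text
clock: 3.75
eef_pos: [0.4894, -0.0253, 0.1323]
tcp_rot: [-3.098, -0.521, -0.002]
wrist_force: [0.1, -0.7, -0.3]
width: 0.014
grip_force: 58.8
3.75 tcp [ 0.4894 -0.0253  0.1323] yaw (np.float64(-70.97501453297588), array([ 0.0013, -0.0004, -1.    ])) 0.013960810414388063
```

View pics/w3.png

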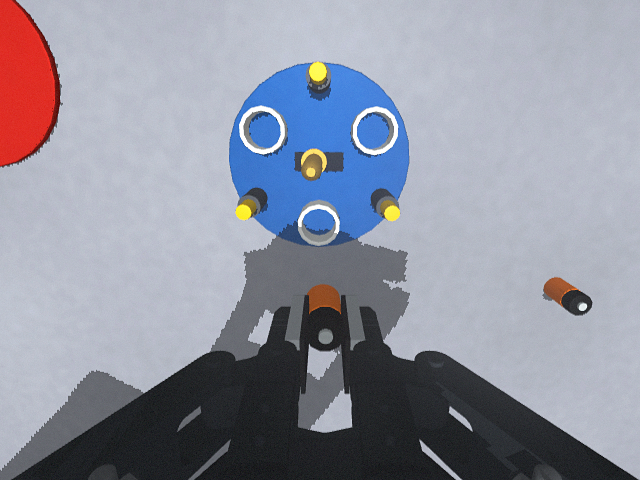

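Battery held upright between the pads, button at (325,336). Cup rims at (262,130), (375,131) and (319,224), pin tip at (311,172).

```bash
cat >> h.py <<'E'
def rings(im):
    m=cv2.inRange(cv2.cvtColor(im,cv2.COLOR_BGR2HSV),np.array((0,0,215)),np.array((179,40,255)))
    out=[]
    for k in cv2.findContours(m,cv2.RETR_EXTERNAL,cv2.CHAIN_APPROX_NONE)[0]:
        x,y,ww,hh=cv2.boundingRect(k)
        if ww>25 and hh>20: out.append((cv2.fitEllipse(cv2.convexHull(k)),(x,y,ww,hh)))
    return out
E
python3 - <<'E'
from h import *
np.set_printoptions(precision=4,suppress=True)
w=np.load('w.npy',allow_pickle=True).item();im=cv2.imread('pics/w3.png')
P=[]
for e,b in rings(im):
    p=plane(w,e[0],.024);P.append(p);print(np.round(e[0],1),np.round(e[1],1),b,p)
P=np.array(P);print('mean',P.mean(0))
m=cv2.inRange(cv2.cvtColor(im,cv2.COLOR_BGR2HSV),np.array((100,120,40)),np.array((125,255,255)))
m[:, :200]=0;m[:,430:]=0;m[270:]=0
e=cv2.fitEllipse(cv2.convexHull(cv2.findNonZero(m)));print('disc',e,plane(w,e[0],.006))
for p in((318,72),(243,212.5),(392,213)): print('post',plane(w,p,.053))
print('pin tip',plane(w,(311,172.5),.066),'batt',plane(w,(325,336.5),.1397), 'tcp px',proj(w,[.4894,-.0253,.1323]))
E
```

```text
[318.7 223.5] [37.4 41.4] (298, 205, 42, 29) [ 0.5023 -0.0166  0.024 ]
[374.9 130.4] [45.1 47.9] (353, 107, 45, 48) [ 0.5724 -0.0307  0.024 ]
[261.6 129.5] [44.9 48.1] (239, 106, 46, 48) [0.5492 0.0379 0.024 ]
mean [ 0.5413 -0.0031  0.024 ]
disc ((318.6111755371094, 153.87989807128906), (179.8810272216797, 183.5214385986328), 173.53807067871094) [ 0.5454 -0.0016  0.006 ]
post [0.5895 0.013  0.053 ]
post [0.5014 0.0309 0.053 ]
post [ 0.5306 -0.0543  0.053 ]
pin tip [ 0.5393 -0.0003  0.066 ] batt [ 0.4888 -0.0258  0.1397] tcp px [324.3677 325.1795]
```

```bash
python3 -m jog '[{"xyz":[12.3,9.2,-20],"rotation":[0,0,0],"fingers":1},{"xyz":[0,0,-25],"rotation":[0,0,0],"fingers":1},{"xyz":[0,0,0],"rotation":[0,0,0],"fingers":1},{"xyz":[0,0,0],"rotation":[0,0,0],"fingers":1}]'
python3 look.py pics/w4.png | head -1
python3 - <<'E'
from h import *
w=np.load('w.npy',allow_pickle=True).item()
im=cv2.imread('pics/w4.png')
for z,r,p in((.024,.012,(.5011,-.0166)),):
    for t in np.linspace(0,6.28,40): cv2.circle(im,tuple(proj(w,[p[0]+r*np.cos(t),p[1]+r*np.sin(t),z]).astype(int)),0,(0,0,255),-1)
cv2.imwrite('pics/w4c.png',cv2.resize(im[60:400,170:470],None,fx=1.7,fy=1.7))
E
```

```text
clock: 4.2
eef_pos: [0.5014, -0.0216, 0.0865]
tcp_rot: [-3.1, -0.509, 0.001]
wrist_force: [0.1, -0.1, 0.3]
width: 0.0137
grip_force: 58.8
4.2 tcp [ 0.5014 -0.0216  0.0865] yaw (np.float64(-71.35813138419485), array([ 0.0006, -0.0003, -1.    ])) 0.013653743471266468
```

View pics/w4c.png

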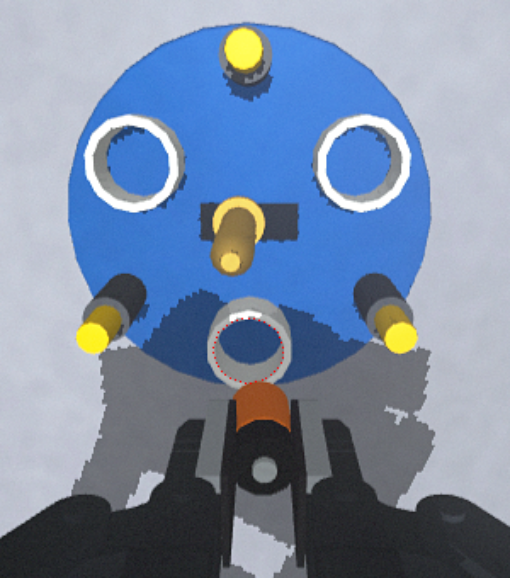

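The overlay lies on the near cup's rim, so the world estimate holds. The battery is about 5 mm off in y.

```bash
python3 -m jog '[{"xyz":[0.2,5.2,0],"rotation":[0,0,0],"fingers":1},{"xyz":[0,0,-15],"rotation":[0,0,0],"fingers":1},{"xyz":[0,0,-10],"rotation":[0,0,0],"fingers":1},{"xyz":[0,0,0],"rotation":[0,0,0],"fingers":1},{"xyz":[0,0,0],"rotation":[0,0,0],"fingers":1}]'
```

```text
clock: 4.75
eef_pos: [0.5019, -0.0154, 0.0615]
tcp_rot: [-3.1, -0.511, 0.0]
wrist_force: [0.1, 1.0, -0.7]
width: 0.0139
grip_force: 58.8
```

```bash
python3 -m jog '[{"xyz":[0,-0.6,-12],"rotation":[0,0,0],"fingers":1},{"xyz":[0,0,-8],"rotation":[0,0,0],"fingers":1},{"xyz":[0,0,-5],"rotation":[0,0,0],"fingers":1},{"xyz":[0,0,0],"rotation":[0,0,0],"fingers":1}]';python3 -m jog '[{"xyz":[0,0,0],"rotation":[0,0,0],"fingers":0.7},{"xyz":[0,0,0],"rotation":[0,0,0],"fingers":0.65},{"xyz":[0,0,0],"rotation":[0,0,0],"fingers":0.65}]'; python3 -m jog '[{"xyz":[0,0,20],"rotation":[0,0,0],"fingers":0.65},{"xyz":[0,0,45],"rotation":[0,0,0],"fingers":0.65},{"xyz":[0,0,45],"rotation":[0,0,0],"fingers":0.5},{"xyz":[0,-20,0],"rotation":[0,0,0],"fingers":0.4},{"xyz":[0,0,0],"rotation":[0,0,0],"fingers":0.4}]'; python3 look.py pics/w5.png
```

```text
clock: 5.15
eef_pos: [0.5014, -0.0159, 0.0354]
tcp_rot: [-3.099, -0.511, 0.002]
wrist_force: [0.2, 0.2, -0.2]
width: 0.014
grip_force: 58.8
clock: 5.45
eef_pos: [0.5021, -0.016, 0.0365]
tcp_rot: [3.1, 0.511, 0.001]
wrist_force: [-0.9, -0.1, 0.1]
width: 0.0303
grip_force: 0.0
clock: 5.95
eef_pos: [0.5034, -0.0375, 0.1483]
tcp_rot: [3.097, 0.509, 0.007]
wrist_force: [0.3, 0.5, 0.1]
width: 0.0512
grip_force: 0.0
5.95 tcp [ 0.5034 -0.0375  0.1483] yaw (np.float64(-71.36520506973558), array([ 0.0018, -0.0004, -1.    ])) 0.05116856416677903
orange 157 [296.5 224.2] [284 219  22  16] [ 0.5039 -0.0152  0.013 ]
orange 374 [523.6 288.7] [512 279  30  26] [ 0.5111 -0.2075  0.013 ]
dark 158 [240.9 206.1] [228 198  21  22] [0.5088 0.0264 0.03  ]
dark 373 [292.7 237.9] [282 227  23  24] [ 0.4979 -0.0154  0.03  ]
dark 264 [538.3 300.3] [527 291  26  23] [ 0.5102 -0.2108  0.03  ]
dark 50336 [321.5 422.8] [  2 299 638 181] [ 0.3442 -0.0891  0.03  ]
button 43 [544.3 306. ] [ 0.509  -0.2127  0.036 ] from tcp mm [   5.6264 -175.2271 -112.3351]
button 33 [520.  430.4] [ 0.3962 -0.2523  0.036 ] from tcp mm [-107.2112 -214.746  -112.3351]
```

```bash
python3 -m jog '[{"xyz":[1,-25,0],"rotation":[0,0,0.149],"fingers":0.4},{"xyz":[1,-25,0],"rotation":[0,0,0.149],"fingers":0.4},{"xyz":[1,-25,0],"rotation":[0,0,0.149],"fingers":0.4},{"xyz":[1,-25,0],"rotation":[0,0,0.149],"fingers":0.4},{"xyz":[1,-25,-20],"rotation":[0,0,0.149],"fingers":0.4},{"xyz":[0,-25,-20],"rotation":[0,0,0.149],"fingers":0.4},{"xyz":[0,-27,-15],"rotation":[0,0,0.149],"fingers":0.4},{"xyz":[0,0,0],"rotation":[0,0,0],"fingers":0.4},{"xyz":[0,0,0],"rotation":[0,0,0],"fingers":0.4}]'; python3 look.py pics/w6.png
```

```text
clock: 6.9
eef_pos: [0.5058, -0.2121, 0.09]
tcp_rot: [-2.433, -1.981, 0.001]
wrist_force: [-0.1, 1.2, 0.1]
width: 0.0512
grip_force: 0.0
6.9 tcp [ 0.5058 -0.2121  0.09  ] yaw (np.float64(-11.620297138990553), array([-0.0022,  0.002 , -1.    ])) 0.05122209759579234
orange 307 [328.2 251.4] [315 243  27  22] [ 0.5097 -0.2076  0.013 ]
dark 596 [328.4 269.9] [315 256  28  30] [ 0.5086 -0.2128  0.03  ]
dark 50324 [322.1 423.2] [  2 299 638 181] [ 0.4823 -0.3211  0.03  ]
dark 102 [418.4 320.1] [409 311  20  19] [ 0.5555 -0.2559  0.03  ]
button 34 [129.2 430. ] [ 0.3578 -0.2955  0.036 ] from tcp mm [-148.0494  -83.4644  -53.9731]
button 33 [520.  430.4] [ 0.6096 -0.347   0.036 ] from tcp mm [ 103.8166 -134.881   -53.9731]
button 19 [453.6 430.9] [ 0.567  -0.3387  0.036 ] from tcp mm [  61.142  -126.6514  -53.9731]
```

```bash
python3 -m jog '[{"xyz":[2.6,-2.2,-25],"rotation":[0,0,0],"fingers":0.4},{"xyz":[0,0,-25],"rotation":[0,0,0],"fingers":0.4},{"xyz":[0,0,-13],"rotation":[0,0,0],"fingers":0.4},{"xyz":[0,0,0],"rotation":[0,0,0],"fingers":0.4},{"xyz":[0,0,0],"rotation":[0,0,0],"fingers":0.65},{"xyz":[0,0,0],"rotation":[0,0,0],"fingers":0.85},{"xyz":[0,0,0],"rotation":[0,0,0],"fingers":1},{"xyz":[0,0,0],"rotation":[0,0,0],"fingers":1},{"xyz":[0,0,0],"rotation":[0,0,0],"fingers":1},{"xyz":[0,0,0],"rotation":[0,0,0],"fingers":1}]'; python3 -m jog '[{"xyz":[0,0,30],"rotation":[0,0,0],"fingers":1},{"xyz":[0,0,45],"rotation":[0,0,0],"fingers":1},{"xyz":[6,35,25],"rotation":[0,0,0],"fingers":1},{"xyz":[8,46,0],"rotation":[0,0,0],"fingers":1},{"xyz":[8,46,0],"rotation":[0,0,0],"fingers":1},{"xyz":[8,46,0],"rotation":[0,0,0],"fingers":1},{"xyz":[8,46,0],"rotation":[0,0,0],"fingers":1},{"xyz":[2,20,0],"rotation":[0,0,0],"fingers":1},{"xyz":[0,0,0],"rotation":[0,0,0],"fingers":1},{"xyz":[0,0,0],"rotation":[0,0,0],"fingers":1}]';python3 look.py pics/w7.png
```

```text
clock: 7.95
eef_pos: [0.5101, -0.2155, 0.0294]
tcp_rot: [2.432, 1.986, 0.001]
wrist_force: [-0.7, 1.2, 6.2]
width: 0.014
grip_force: 58.7
clock: 8.95
eef_pos: [0.5494, 0.024, 0.1283]
tcp_rot: [2.432, 1.989, -0.001]
wrist_force: [-0.4, -1.0, 0.5]
width: 0.0137
grip_force: 58.5
8.95 tcp [0.5494 0.024  0.1283] yaw (np.float64(-11.5244409425419), array([-0.0001, -0.0004, -1.    ])) 0.013683546313552463
orange 692 [321.3 290. ] [304 277  37  30] [ 0.54   -0.0146  0.013 ]
orange 181 [270.  299.7] [256 294  25  16] [ 0.4999 -0.0148  0.013 ]
dark 273 [258.7 240.7] [244 232  25  25] [0.5077 0.0376 0.03  ]
dark 98 [309.4 257.7] [301 252  18  14] [0.5387 0.0189 0.03  ]
dark 53479 [323.1 419.8] [ 12 295 626 185] [ 0.5201 -0.1194  0.03  ]
button 8 [309.  347.5] [ 0.5244 -0.0471  0.036 ] from tcp mm [-24.9765 -71.0583 -92.2753]
button 146 [189.5 417.8] [ 0.4193 -0.0911  0.036 ] from tcp mm [-130.1015 -115.1053  -92.2753]
button 144 [459.5 417.7] [ 0.6263 -0.1328  0.036 ] from tcp mm [  76.8903 -156.7781  -92.2753]
```

View pics/w7.png

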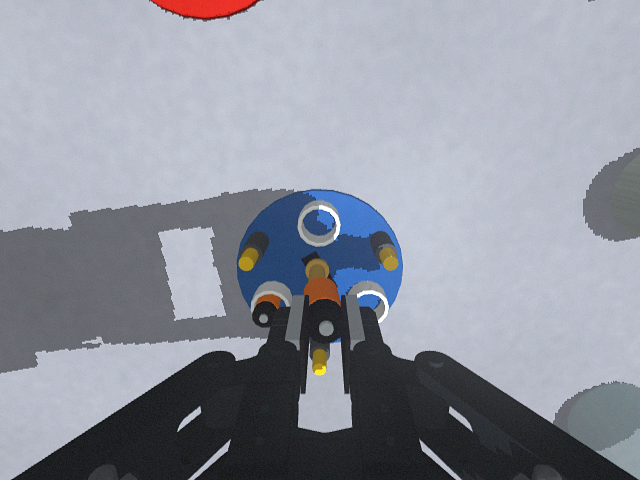

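The second battery is held upright, button at (326,328). The target cup rim is at (319,224) and the first battery stands in its cup at (268,310).

Run:
```python
from h import *
np.set_printoptions(precision=4,suppress=True)
w=np.load('w.npy',allow_pickle=True).item();im=cv2.imread('pics/w7.png')
print('batt',plane(w,(326,328),.1349),'rim',plane(w,(319,224),.024),'placed',plane(w,(263.5,319),.042))
for e,b in rings(im): print(e[0],b,plane(w,e[0],.024))
```

```text
batt [0.5513 0.0258 0.1349] rim [0.5495 0.0394 0.024 ] placed [ 0.4996 -0.0146  0.042 ]
(370.7220764160156, 306.5397644042969) (357, 290, 32, 33) [ 0.5741 -0.0297  0.024 ]
(431.4093017578125, 206.48452758789062) (419, 193, 27, 30) [0.6259 0.0363 0.024 ]
(408.5136413574219, 220.86822509765625) (383, 189, 55, 67) [0.6096 0.0295 0.024 ]
```

```bash
python3 -m jog '[{"xyz":[-1.8,12.8,-10],"rotation":[0,0,0],"fingers":1},{"xyz":[0,0,-30],"rotation":[0,0,0],"fingers":1},{"xyz":[0,0,-25],"rotation":[0,0,0],"fingers":1},{"xyz":[0,0,0],"rotation":[0,0,0],"fingers":1},{"xyz":[0,0,0],"rotation":[0,0,0],"fingers":1}]'
```

```text
clock: 9.5
eef_pos: [0.5472, 0.0363, 0.0627]
tcp_rot: [-2.433, -1.985, 0.002]
wrist_force: [0.1, -0.8, -0.2]
width: 0.0139
grip_force: 58.5
```

```bash
python3 -m jog '[{"xyz":[0.5,0.3,-12],"rotation":[0,0,0],"fingers":1},{"xyz":[0,0,-9],"rotation":[0,0,0],"fingers":1},{"xyz":[0,0,-4],"rotation":[0,0,0],"fingers":1},{"xyz":[0,0,0],"rotation":[0,0,0],"fingers":1},{"xyz":[0,0,0],"rotation":[0,0,0],"fingers":1}]'
```

```text
clock: 10.0
eef_pos: [0.5483, 0.037, 0.0384]
tcp_rot: [2.433, 1.987, 0.0]
wrist_force: [0.2, 0.0, -0.4]
width: 0.0139
grip_force: 58.5
```

```bash
python3 -m jog '[{"xyz":[0,0,-1],"rotation":[0,0,0],"fingers":0.7},{"xyz":[0,0,0],"rotation":[0,0,0],"fingers":0.65},{"xyz":[0,0,0],"rotation":[0,0,0],"fingers":0.65},{"xyz":[0,0,20],"rotation":[0,0,0],"fingers":0.65},{"xyz":[0,0,45],"rotation":[0,0,0],"fingers":0.65},{"xyz":[0,0,45],"rotation":[0,0,0],"fingers":0.5},{"xyz":[1,-27,0],"rotation":[0,0,-0.1495],"fingers":0.4},{"xyz":[1,-27,0],"rotation":[0,0,-0.1495],"fingers":0.4},{"xyz":[1,-27,0],"rotation":[0,0,-0.1495],"fingers":0.4},{"xyz":[1,-27,0],"rotation":[0,0,-0.1495],"fingers":0.4}]'; python3 look.py pics/w8.png; python3 -m jog '[{"xyz":[2,-27,0],"rotation":[0,0,-0.1495],"fingers":0.4},{"xyz":[1,-27,0],"rotation":[0,0,-0.1495],"fingers":0.4},{"xyz":[1,-27,0],"rotation":[0,0,-0.1495],"fingers":0.4},{"xyz":[1,-27,0],"rotation":[0,0,-0.1495],"fingers":0.4},{"xyz":[1,-27,0],"rotation":[0,0,-0.1495],"fingers":0.4},{"xyz":[2,-27,0],"rotation":[0,0,-0.1495],"fingers":0.4},{"xyz":[2,-27,-20],"rotation":[0,0,-0.1495],"fingers":0.4},{"xyz":[2,-27,-20],"rotation":[0,0,-0.1495],"fingers":0.4},{"xyz":[2,-27,-20],"rotation":[0,0,-0.1495],"fingers":0.4},{"xyz":[1,-27,0],"rotation":[0,0,-0.1495],"fingers":0.4}]';  python3 -m jog '[{"xyz":[0,0,0],"rotation":[0,0,0],"fingers":0.4},{"xyz":[0,0,0],"rotation":[0,0,0],"fingers":0.4}]';python3 look.py pics/w9.png
```

```text
clock: 11.0
eef_pos: [0.5522, -0.0719, 0.1478]
tcp_rot: [2.914, 1.174, 0.001]
wrist_force: [0.5, -0.5, -0.1]
width: 0.0511
grip_force: 0.0
11.0 tcp [ 0.5522 -0.0719  0.1478] yaw (np.float64(-46.48228657611637), array([ 0.0026, -0.0033, -1.    ])) 0.0510922701630277
orange 221 [214.5 135.5] [202 125  20  24] [0.5505 0.0344 0.013 ]
orange 235 [226.4 228.8] [209 221  28  24] [ 0.5026 -0.0154  0.013 ]
dark 458 [198.2 137.2] [184 124  29  26] [0.5459 0.0383 0.03  ]
dark 62 [229.8 171.3] [225 165  12  14] [0.543  0.0088 0.03  ]
dark 314 [179.7 187. ] [165 178  26  23] [0.5104 0.0271 0.03  ]
dark 387 [216.2 239.8] [203 229  26  24] [ 0.4977 -0.0154  0.03  ]
dark 50022 [321.  423.4] [  2 299 638 181] [ 0.4289 -0.1871  0.03  ]
button 74 [194.7 137.5] [0.5457 0.0386 0.036 ] from tcp mm [  -6.4713  110.5017 -111.7799]
button 54 [213.3 243.3] [ 0.4969 -0.0156  0.036 ] from tcp mm [ -55.2495   56.3497 -111.7799]
button 33 [520.  430.4] [ 0.5464 -0.3119  0.036 ] from tcp mm [  -5.7138 -239.9384 -111.7799]
clock: 12.05
eef_pos: [0.5654, -0.3405, 0.0841]
tcp_rot: [-2.933, 1.119, 0.009]
wrist_force: [-0.3, 1.0, 0.2]
width: 0.0512
grip_force: 0.0
clock: 12.25
eef_pos: [0.5669, -0.3411, 0.0871]
tcp_rot: [-2.938, 1.11, 0.001]
wrist_force: [1.1, 0.7, 0.1]
width: 0.0508
grip_force: 0.0
12.25 tcp [ 0.5669 -0.3411  0.0871] yaw (np.float64(-131.34264521628288), array([-0.0005,  0.0009, -1.    ])) 0.05076295699237399
orange 317 [325.9 251.9] [313 244  27  21] [ 0.5713 -0.3451  0.013 ]
dark 625 [326.1 270.7] [312 256  29  32] [ 0.5672 -0.3416  0.03  ]
dark 50840 [325.6 422.6] [  2 299 638 181] [ 0.4856 -0.2695  0.03  ]
button 33 [129.2 430. ] [ 0.5697 -0.174   0.036 ] from tcp mm [  2.8057 167.1731 -51.1373]
button 33 [520.  430.4] [ 0.402  -0.3638  0.036 ] from tcp mm [-164.9539  -22.6596  -51.1373]
```

```bash
python3 -m jog '[{"xyz":[-0.8,0.8,-25],"rotation":[0,0,0],"fingers":0.4},{"xyz":[0,0,-25],"rotation":[0,0,0],"fingers":0.4},{"xyz":[0,0,-10],"rotation":[0,0,0],"fingers":0.4},{"xyz":[0,0,0],"rotation":[0,0,0],"fingers":0.4},{"xyz":[0,0,0],"rotation":[0,0,0],"fingers":0.65},{"xyz":[0,0,0],"rotation":[0,0,0],"fingers":0.85},{"xyz":[0,0,0],"rotation":[0,0,0],"fingers":1},{"xyz":[0,0,0],"rotation":[0,0,0],"fingers":1},{"xyz":[0,0,0],"rotation":[0,0,0],"fingers":1},{"xyz":[0,0,0],"rotation":[0,0,0],"fingers":1}]'; python3 -m jog '[{"xyz":[0,0,30],"rotation":[0,0,0],"fingers":1},{"xyz":[0,0,45],"rotation":[0,0,0],"fingers":1},{"xyz":[0,35,25],"rotation":[0,0,0],"fingers":1},{"xyz":[0,48,0],"rotation":[0,0,0],"fingers":1},{"xyz":[0,48,0],"rotation":[0,0,0],"fingers":1},{"xyz":[0,48,0],"rotation":[0,0,0],"fingers":1},{"xyz":[0,48,0],"rotation":[0,0,0],"fingers":1},{"xyz":[0,48,0],"rotation":[0,0,0],"fingers":1},{"xyz":[0,22,0],"rotation":[0,0,0],"fingers":1},{"xyz":[0,0,0],"rotation":[0,0,0],"fingers":1}]';python3 -m jog '[{"xyz":[0,0,0],"rotation":[0,0,0],"fingers":1}]'; python3 look.py pics/w10.png
```

```text
clock: 13.3
eef_pos: [0.5673, -0.3409, 0.0288]
tcp_rot: [2.938, -1.111, 0.004]
wrist_force: [0.7, 0.9, 6.1]
width: 0.0138
grip_force: 58.6
clock: 14.3
eef_pos: [0.5654, -0.0398, 0.1272]
tcp_rot: [-2.941, 1.104, 0.003]
wrist_force: [-0.7, -0.3, 0.3]
width: 0.0138
grip_force: 58.6
clock: 14.4
eef_pos: [0.5666, -0.0432, 0.1274]
tcp_rot: [2.939, -1.109, 0.001]
wrist_force: [0.3, -0.8, -0.3]
width: 0.0139
grip_force: 58.6
14.4 tcp [ 0.5666 -0.0432  0.1274] yaw (np.float64(-131.43725253764555), array([ 0.0007, -0.0007, -1.    ])) 0.013936001512427949
orange 696 [325.6 293.9] [309 280  35  31] [ 0.5349 -0.0155  0.013 ]
orange 171 [261.8 322.5] [252 317  20  13] [0.5492 0.0379 0.013 ]
dark 88 [252.8 265.8] [244 255  15  25] [0.5902 0.0025 0.03  ]
dark 209 [367.6 264.4] [359 255  23  25] [ 0.5389 -0.0573  0.03  ]
dark 131 [312.9 281. ] [305 274  19  15] [ 0.5545 -0.0209  0.03  ]
dark 53900 [324.8 419.9] [ 12 295 626 185] [0.458  0.0529 0.03  ]
button 47 [258. 344.] [0.5457 0.04   0.036 ] from tcp mm [-20.8835  83.1376 -91.3984]
button 138 [190.  417.3] [0.5336 0.126  0.036 ] from tcp mm [-33.0038 169.1374 -91.3984]
button 24 [423.8 449.5] [0.3873 0.009  0.036 ] from tcp mm [-179.2703   52.1338  -91.3984]
```

View pics/w10.png

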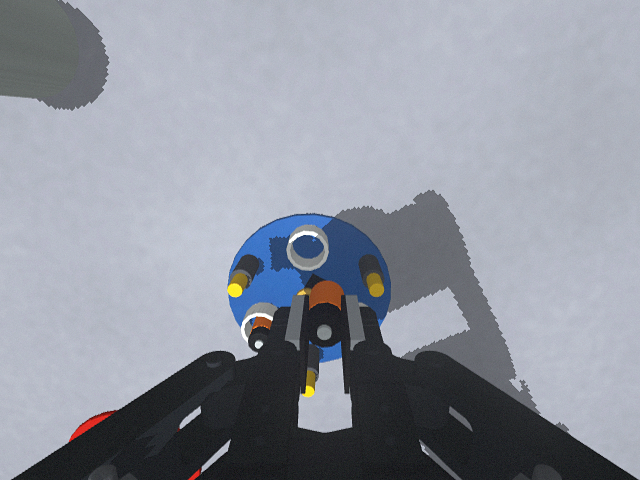

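The third battery is held with its button at (325,332). The last cup's rim is at (308,247), and the battery in the cup at +60° shows upright at (258,344).

Run:
```python
from h import *
np.set_printoptions(precision=4,suppress=True)
w=np.load('w.npy',allow_pickle=True).item();im=cv2.imread('pics/w10.png')
print('batt',plane(w,(324.5,332),.1346),'rim',plane(w,(308,247.5),.024))
```

```text
batt [ 0.5677 -0.0431  0.1346] rim [ 0.5737 -0.0333  0.024 ]
```

```bash
python3 -m jog '[{"xyz":[5.3,10.8,-10],"rotation":[0,0,0],"fingers":1},{"xyz":[0,0,-30],"rotation":[0,0,0],"fingers":1},{"xyz":[0,0,-25],"rotation":[0,0,0],"fingers":1},{"xyz":[0,0,0],"rotation":[0,0,0],"fingers":1},{"xyz":[0,0,0],"rotation":[0,0,0],"fingers":1}]'
```

```text
clock: 14.95
eef_pos: [0.5717, -0.033, 0.0616]
tcp_rot: [2.938, -1.113, -0.002]
wrist_force: [0.1, -0.4, -0.6]
width: 0.0141
grip_force: 58.6
```

```bash
python3 -m jog '[{"xyz":[0.2,0.8,-12],"rotation":[0,0,0],"fingers":1},{"xyz":[0,0,-9],"rotation":[0,0,0],"fingers":1},{"xyz":[0,0,-3],"rotation":[0,0,0],"fingers":1},{"xyz":[0,0,0],"rotation":[0,0,0],"fingers":1},{"xyz":[0,0,0],"rotation":[0,0,0],"fingers":1}]'; python3 -m jog '[{"xyz":[0,0,-1],"rotation":[0,0,0],"fingers":0.7},{"xyz":[0,0,0],"rotation":[0,0,0],"fingers":0.65},{"xyz":[0,0,0],"rotation":[0,0,0],"fingers":0.65},{"xyz":[0,0,20],"rotation":[0,0,0],"fingers":0.65},{"xyz":[0,0,45],"rotation":[0,0,0],"fingers":0.65},{"xyz":[0,0,45],"rotation":[0,0,0],"fingers":0.5},{"xyz":[-9,35,15],"rotation":[0,0,0.149],"fingers":0.2},{"xyz":[-9,35,15],"rotation":[0,0,0.149],"fingers":0.2},{"xyz":[-9,35,15],"rotation":[0,0,0.149],"fingers":0.2},{"xyz":[-9,35,0],"rotation":[0,0,0.149],"fingers":0.2}]'; python3 -m jog '[{"xyz":[-9,35,0],"rotation":[0,0,0.149],"fingers":0.2},{"xyz":[-9,35,0],"rotation":[0,0,0.149],"fingers":0.2},{"xyz":[-9,25,0],"rotation":[0,0,0.149],"fingers":0.2},{"xyz":[0,0,0],"rotation":[0,0,0],"fingers":0.2},{"xyz":[0,0,0],"rotation":[0,0,0],"fingers":0.2}]'; python3 look.py pics/w11.png
```

```text
clock: 15.45
eef_pos: [0.5721, -0.0317, 0.0385]
tcp_rot: [-2.938, 1.111, -0.001]
wrist_force: [-0.7, 0.0, -0.2]
width: 0.014
grip_force: 58.6
clock: 16.45
eef_pos: [0.5369, 0.1095, 0.1948]
tcp_rot: [-3.135, 0.191, -0.008]
wrist_force: [-0.0, -0.4, -0.1]
width: 0.0682
grip_force: 0.0
clock: 16.95
eef_pos: [0.5087, 0.2037, 0.1924]
tcp_rot: [3.101, 0.5, 0.0]
wrist_force: [-0.4, -1.2, 0.7]
width: 0.0683
grip_force: 0.0
16.95 tcp [0.5087 0.2037 0.1924] yaw (np.float64(-71.73892688797832), array([ 0.0005, -0.0004, -1.    ])) 0.06833949386688074
orange 152 [511.4 235. ] [505 227  19  21] [0.5476 0.0381 0.013 ]
orange 184 [595.2 235.1] [588 227  22  20] [ 0.5714 -0.0341  0.013 ]
orange 131 [540.7 299.2] [534 292  19  19] [ 0.4985 -0.0188  0.013 ]
dark 1922 [20.1 25.4] [ 0  0 54 56] [0.5802 0.4579 0.03  ]
dark 219 [288.3 192.3] [267 177  43  44] [0.5249 0.2402 0.03  ]
dark 90 [516.5 240. ] [511 233  17  18] [0.547  0.0421 0.03  ]
dark 349 [608.1 241. ] [596 232  27  20] [ 0.571  -0.0332  0.03  ]
dark 71 [557.6 250.1] [551 247  12  10] [0.55   0.0039 0.03  ]
dark 291 [594.5 283.2] [580 272  31  24] [ 0.5325 -0.0433  0.03  ]
dark 253 [549.4 307.2] [539 299  24  19] [ 0.4985 -0.0169  0.03  ]
dark 50888 [321.7 424.7] [  0 304 640 176] [0.3044 0.1387 0.03  ]
button 37 [615.1 244.1] [ 0.5708 -0.035   0.036 ] from tcp mm [  62.08   -238.683  -156.4229]
button 38 [527.1 245.6] [0.5462 0.035  0.036 ] from tcp mm [  37.4622 -168.606  -156.4229]
button 31 [554.5 312.1] [ 0.4973 -0.0188  0.036 ] from tcp mm [ -11.3587 -222.4283 -156.4229]
```

View pics/w11.png

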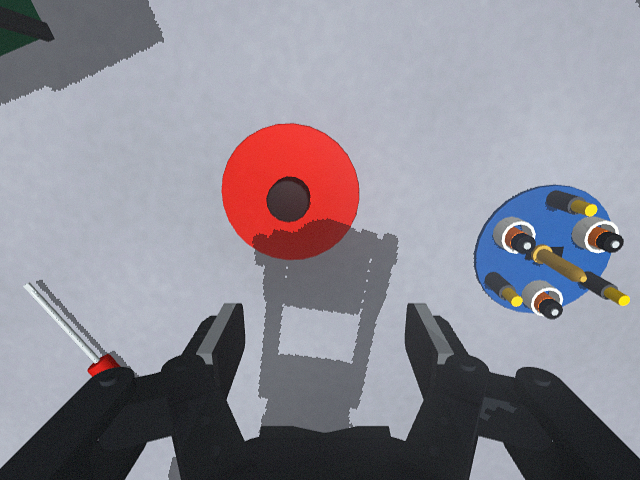

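All three batteries stand in their cups, buttons at (615,244), (527,246) and (554,312). The cover's knob is at (289,199), with clear space around it.

```bash
cat > knob.py <<'E'
import sys
from h import *
np.set_printoptions(precision=4,suppress=True)
s=arm.observe();w=eyes.calibration('wrist')
im=eyes.camera('wrist') if len(sys.argv)<2 else cv2.imread(sys.argv[1])
if len(sys.argv)<2: cv2.imwrite('pics/k.png',im)
hs=cv2.cvtColor(im,cv2.COLOR_BGR2HSV)
red=cv2.inRange(hs,np.array((0,150,60)),np.array((8,255,255)))|cv2.inRange(hs,np.array((172,150,60)),np.array((179,255,255)))
n,l,st,ce=cv2.connectedComponentsWithStats(red);i=1+np.argmax(st[1:,4]);h=cv2.convexHull(cv2.findNonZero((l==i).astype('uint8')))
m=np.zeros_like(red);cv2.fillConvexPoly(m,h,255)
k=cv2.inRange(hs,np.array((0,0,0)),np.array((179,120,120)))&m
n,l,st,ce=cv2.connectedComponentsWithStats(k);j=1+np.argmax(st[1:,4])
e=cv2.fitEllipse(h);print('disc',e,plane(w,e[0],.006));print('knob',st[j],ce[j],plane(w,ce[j],.030),'tcp',s['eef_pos'])
E
python3 knob.py pics/w11.png; python3 -c "
from h import *
print(plane(eyes.calibration('wrist'),(289,199),.032))"
```

```text
disc ((289.9777526855469, 191.09828186035156), (134.3707733154297, 138.56512451171875), 124.9053955078125) [0.522  0.2393 0.006 ]
knob [ 267  179   43   43 1360] [287.3184 200.2949] [0.5187 0.2384 0.03  ] tcp [0.5091 0.203  0.1924]
[0.52064075 0.23731858 0.032     ]
```

```bash
python3 -m jog '[{"xyz":[5,17,-40],"rotation":[0,0,0],"fingers":0.2},{"xyz":[5.2,18,-40],"rotation":[0,0,0],"fingers":0.2},{"xyz":[0,0,0],"rotation":[0,0,0],"fingers":0.2},{"xyz":[0,0,0],"rotation":[0,0,0],"fingers":0.2},{"xyz":[0,0,0],"rotation":[0,0,0],"fingers":0.2}]'; python3 knob.py
```

```text
clock: 17.5
eef_pos: [0.5204, 0.2374, 0.114]
tcp_rot: [3.102, 0.498, 0.004]
wrist_force: [0.1, 0.3, -0.2]
width: 0.0684
grip_force: 0.0
disc ((320.9764099121094, 240.44833374023438), (164.94235229492188, 173.34146118164062), 90.90511322021484) [0.5226 0.2406 0.006 ]
knob [294 250  53  35 532] [317.2744 271.5583] [0.5089 0.2384 0.03  ] tcp [0.5204 0.2374 0.114 ]
```

View pics/k.png

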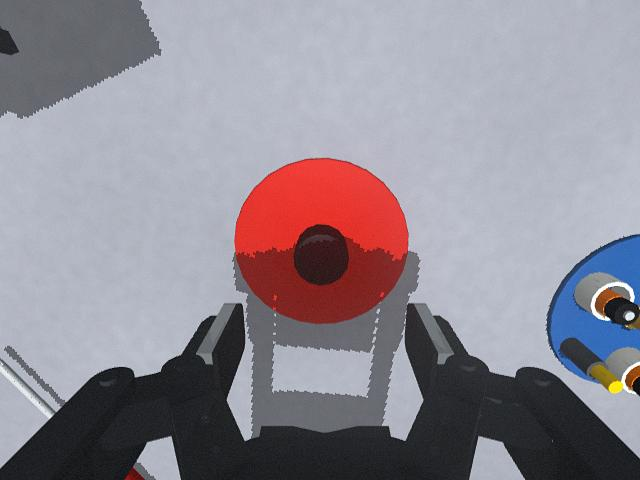

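The knob is centred near (321,259), between the open fingers.

```bash
python3 -c "
from h import *
w=eyes.calibration('wrist');print(plane(w,(321,259),.032),arm.observe()['eef_pos'])"
python3 -m jog '[{"xyz":[-1,1,-40],"rotation":[0,0,0],"fingers":0.2},{"xyz":[0,0,-40],"rotation":[0,0,0],"fingers":0.2},{"xyz":[0,0,-15],"rotation":[0,0,0],"fingers":0.2},{"xyz":[0,0,0],"rotation":[0,0,0],"fingers":0.2},{"xyz":[0,0,0],"rotation":[0,0,0],"fingers":0.2}]'
```

```text
[0.51877018 0.23919005 0.032     ] [0.52056018 0.23758978 0.11446101]
clock: 18.05
eef_pos: [0.5193, 0.2394, 0.0189]
tcp_rot: [-3.101, -0.5, -0.004]
wrist_force: [0.6, 0.9, 0.4]
width: 0.0685
grip_force: 0.0
```

```bash
python3 -m jog '[{"xyz":[-0.5,0,0],"rotation":[0,0,0],"fingers":0.4},{"xyz":[0,0,0],"rotation":[0,0,0],"fingers":0.55},{"xyz":[0,0,0],"rotation":[0,0,0],"fingers":0.8},{"xyz":[0,0,0],"rotation":[0,0,0],"fingers":1},{"xyz":[0,0,0],"rotation":[0,0,0],"fingers":1},{"xyz":[0,0,0],"rotation":[0,0,0],"fingers":1},{"xyz":[0,0,0],"rotation":[0,0,0],"fingers":1}]'; python3 -m jog '[{"xyz":[0,0,10],"rotation":[0,0,0],"fingers":1},{"xyz":[0,0,30],"rotation":[0,0,0],"fingers":1},{"xyz":[0,0,40],"rotation":[0,0,0],"fingers":1},{"xyz":[0,0,35],"rotation":[0,0,0],"fingers":1},{"xyz":[0,0,0],"rotation":[0,0,0],"fingers":1},{"xyz":[0,0,0],"rotation":[0,0,0],"fingers":1}]'; python3 knob.py
```

```text
clock: 18.75
eef_pos: [0.5187, 0.2395, 0.0193]
tcp_rot: [3.101, 0.502, 0.005]
wrist_force: [-0.7, -1.4, 7.4]
width: 0.034
grip_force: 59.1
clock: 19.35
eef_pos: [0.5176, 0.2394, 0.1334]
tcp_rot: [-3.101, -0.5, -0.003]
wrist_force: [-0.4, 0.2, -2.3]
width: 0.034
grip_force: 60.4
disc ((324.2554626464844, 296.3023986816406), (242.5782012939453, 268.2308654785156), 89.57113647460938) [0.47   0.2237 0.006 ]
knob [ 214  297  223   65 8643] [324.0485 336.5054] [0.4495 0.2171 0.03  ] tcp [0.5176 0.2394 0.1334]
```

Run:
```python
from h import *
np.set_printoptions(precision=4,suppress=True)
s=arm.observe();w=eyes.calibration('wrist');im=cv2.imread('pics/k.png');hs=cv2.cvtColor(im,cv2.COLOR_BGR2HSV)
red=cv2.inRange(hs,np.array((0,150,60)),np.array((8,255,255)))
n,l,st,ce=cv2.connectedComponentsWithStats(red);i=1+np.argmax(st[1:,4])
c=max(cv2.findContours((l==i).astype('uint8'),cv2.RETR_EXTERNAL,cv2.CHAIN_APPROX_NONE)[0],key=len)[:,0]
z=s['eef_pos'][2]-.019+.006
for lim in(260,290):
    P=np.array([plane(w,p,z)[:2] for p in c if p[1]<lim])
    A=np.c_[2*P,np.ones(len(P))];sol=np.linalg.lstsq(A,(P**2).sum(1),rcond=None)[0]
    r=np.sqrt(sol[2]+sol[:2]@sol[:2]);print(len(P),'centre',sol[:2],'r',r)
print('tcp',s['eef_pos'],yaw())
```

```text
298 centre [0.5172 0.2394] r 0.06015999306990294
480 centre [0.5433 0.248 ] r 0.03938059497102463
tcp [0.5167 0.2392 0.1321] (np.float64(-71.67471060194855), array([-0.0013, -0.0003, -1.    ]))
```

```bash
python3 -m jog '[{"xyz":[2,-20,0],"rotation":[0,0,0],"fingers":1},{"xyz":[4,-40,0],"rotation":[0,0,0],"fingers":1},{"xyz":[4,-45,0],"rotation":[0,0,0],"fingers":1},{"xyz":[4,-45,0],"rotation":[0,0,0],"fingers":1},{"xyz":[4,-45,0],"rotation":[0,0,0],"fingers":1},{"xyz":[3,-30,0],"rotation":[0,0,0],"fingers":1},{"xyz":[2,-14.5,0],"rotation":[0,0,0],"fingers":1},{"xyz":[0,0,-20],"rotation":[0,0,0],"fingers":1},{"xyz":[0,0,-15],"rotation":[0,0,0],"fingers":1},{"xyz":[0,0,0],"rotation":[0,0,0],"fingers":1}]'; python3 -m jog '[{"xyz":[0,0,0],"rotation":[0,0,0],"fingers":1},{"xyz":[0,0,0],"rotation":[0,0,0],"fingers":1}]'
```

```text
clock: 20.4
eef_pos: [0.5378, 0.0008, 0.0944]
tcp_rot: [-3.098, -0.5, 0.011]
wrist_force: [-0.1, 0.6, -2.4]
width: 0.0341
grip_force: 60.4
clock: 20.6
eef_pos: [0.5408, 0.0003, 0.0975]
tcp_rot: [3.101, 0.501, 0.0]
wrist_force: [0.4, 0.2, -2.6]
width: 0.0341
grip_force: 60.4
```

```bash
python3 -m jog '[{"xyz":[-0.6,-0.4,-5],"rotation":[0,0,0],"fingers":1},{"xyz":[0,0,-5],"rotation":[0,0,0],"fingers":1},{"xyz":[0,0,-3],"rotation":[0,0,0],"fingers":1},{"xyz":[0,0,-2],"rotation":[0,0,0],"fingers":1},{"xyz":[0,0,-1],"rotation":[0,0,0],"fingers":1},{"xyz":[0,0,0],"rotation":[0,0,0],"fingers":1},{"xyz":[0,0,0],"rotation":[0,0,0],"fingers":1}]'
```

```text
clock: 21.3
eef_pos: [0.5401, -0.0006, 0.0814]
tcp_rot: [3.101, 0.5, 0.0]
wrist_force: [0.7, -1.3, -2.8]
width: 0.0342
grip_force: 60.4
```

```bash
python3 -m jog '[{"xyz":[0,0,-3],"rotation":[0,0,0],"fingers":1},{"xyz":[0,0,-2],"rotation":[0,0,0],"fingers":1},{"xyz":[0,0,-2],"rotation":[0,0,0],"fingers":1},{"xyz":[0,0,0],"rotation":[0,0,0],"fingers":1},{"xyz":[0,0,0],"rotation":[0,0,0],"fingers":1}]'
```

```text
clock: 21.8
eef_pos: [0.5399, -0.0005, 0.0742]
tcp_rot: [-3.101, -0.5, 0.0]
wrist_force: [0.2, 0.3, -2.0]
width: 0.034
grip_force: 60.4
```

```bash
python3 -m jog '[{"xyz":[0,0,-1.5],"rotation":[0,0,0],"fingers":1},{"xyz":[0,0,-1.5],"rotation":[0,0,0],"fingers":1},{"xyz":[0,0,0],"rotation":[0,0,0],"fingers":1},{"xyz":[0,0,0],"rotation":[0,0,0],"fingers":1}]';python3 -m jog '[{"xyz":[0,0,-2],"rotation":[0,0,0],"fingers":1},{"xyz":[0,0,-2],"rotation":[0,0,0],"fingers":1},{"xyz":[0,0,-1],"rotation":[0,0,0],"fingers":1},{"xyz":[0,0,0],"rotation":[0,0,0],"fingers":1},{"xyz":[0,0,0],"rotation":[0,0,0],"fingers":1}]'
```

```text
clock: 22.2
eef_pos: [0.5402, -0.0006, 0.0717]
tcp_rot: [3.101, 0.5, 0.001]
wrist_force: [-1.9, 0.1, 3.5]
width: 0.034
grip_force: 61.0
clock: 22.7
eef_pos: [0.5404, -0.0003, 0.0676]
tcp_rot: [3.101, 0.5, 0.002]
wrist_force: [-1.9, 1.9, 10.9]
width: 0.034
grip_force: 61.7
```

```bash
python3 -m jog '[{"xyz":[0,0,-1],"rotation":[0,0,0],"fingers":1},{"xyz":[0,0,-1],"rotation":[0,0,0],"fingers":1},{"xyz":[0,0,0],"rotation":[0,0,0],"fingers":1},{"xyz":[0,0,0],"rotation":[0,0,0],"fingers":1}]';python3 -m jog '[{"xyz":[0,0,-1],"rotation":[0,0,0],"fingers":1},{"xyz":[0,0,0],"rotation":[0,0,0],"fingers":1},{"xyz":[0,0,0],"rotation":[0,0,0],"fingers":1}]'
```

```text
clock: 23.1
eef_pos: [0.5404, -0.0002, 0.0661]
tcp_rot: [3.101, 0.5, 0.002]
wrist_force: [-2.1, 2.3, 13.8]
width: 0.0341
grip_force: 62.1
clock: 23.4
eef_pos: [0.5404, -0.0002, 0.0654]
tcp_rot: [3.101, 0.5, 0.003]
wrist_force: [-2.9, 2.8, 15.5]
width: 0.0341
grip_force: 62.3
```

```bash
python3 -m jog '[{"xyz":[-0.5,0.5,0],"rotation":[0,0,0],"fingers":1},{"xyz":[0,0,-1],"rotation":[0,0,0],"fingers":1},{"xyz":[0,0,0],"rotation":[0,0,0],"fingers":1},{"xyz":[0,0,0],"rotation":[0,0,0],"fingers":1}]';python3 -m jog '[{"xyz":[0,0,-1],"rotation":[0,0,0],"fingers":1},{"xyz":[0,0,0],"rotation":[0,0,0],"fingers":1},{"xyz":[0,0,0],"rotation":[0,0,0],"fingers":1}]'; python3 -c "
from h import *
s=arm.observe();print(s['moment'],yaw(),s['wrist_force'])"
```

```text
clock: 23.8
eef_pos: [0.5404, -0.0002, 0.0651]
tcp_rot: [3.1, 0.5, 0.004]
wrist_force: [-3.1, 1.4, 19.9]
width: 0.0338
grip_force: 62.8
clock: 24.1
eef_pos: [0.5404, -0.0002, 0.065]
tcp_rot: [3.1, 0.5, 0.005]
wrist_force: [-4.9, 0.7, 27.0]
width: 0.0339
grip_force: 63.5
[ 0.05396924  0.89718064 -0.02061815] (np.float64(-71.65848517802226), array([ 3.36216062e-03, -8.44332282e-04, -9.99993991e-01])) [-4.86935621  0.65111444 26.99492875]
```

```bash
python3 -m jog '[{"xyz":[-0.8,0,0],"rotation":[0,0.003,0],"fingers":1},{"xyz":[0,0,0],"rotation":[0,0,0],"fingers":1},{"xyz":[0,0,0],"rotation":[0,0,0],"fingers":1},{"xyz":[0,0,0],"rotation":[0,0,0],"fingers":1},{"xyz":[0,0,0],"rotation":[0,0,0],"fingers":1}]'; python3 -c "
from h import *
s=arm.observe();print(s['moment'],yaw(),s['wrist_force'],s['eef_pos'])"
```

```text
clock: 24.6
eef_pos: [0.5404, -0.0002, 0.0651]
tcp_rot: [3.1, 0.5, 0.003]
wrist_force: [-3.6, 0.5, 25.9]
width: 0.0339
grip_force: 63.2
[ 0.09128132  0.67846359 -0.07693243] (np.float64(-71.6688523571119), array([ 2.04642048e-03, -9.60475746e-04, -9.99997445e-01])) [-3.60969874  0.54065184 25.8718448 ] [ 5.40395548e-01 -2.16340140e-04  6.50507701e-02]
```

Seated at the hard stop, level and stable, at 26 N.

```bash
python3 -c "
from workcell import order
print(order.close_job())"
```

```text
the job is handed in; nothing more can be done
None
```

The three batteries stand button-up in the cups, and the cover is over the pin, pressed level against its stop (TCP height puts its underside about 46 mm above the bench) and still held at about 26 N, handed in at 24.6 s; I viewed 11 pictures, one over your limit of 10.

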